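Put the carver's mallet away in the tilt-out bin

ROBOT

A 7-joint arm with a two-finger parallel gripper is mounted at the origin on the work surface. World frame = base frame: x ahead of the robot, y to its left, z up, the work surface at z = 0. Lengths are in mm, angles in rad, forces in N, time in s.
With the tool pointing down it reaches from about 400 to 875 mm from the base axis. Payload 19.3 kg.
Tool frame: the origin (TCP) lies at the very end of the fingers, on their centre line; the grasp point (between the pads) lies 19 mm behind it; x points along the fingers, y is the direction in which the jaws open and shut, and the axes are right-handed (so a half turn about x gives the same grasp; the last joint's range is limited). The gripper opens to 85 mm and grips with 20 to 120 N. Pads are 22 mm wide; open, the fingers measure 114 mm over their backs; the gripper's body (76 mm by 85 mm) begins 54 mm behind the grasp point. The pads swing forward as they close: fully open they stand 13 mm farther back than shut.
Start: joints at [1.241, 0.521, -0.036, 1.599, 0.021, 1.021, -0.113], TCP at [160.526, -604.025, 231.291] pointing down, gripper open.
Joint ranges: [-2.91, 2.91], [-0.3, 2.13], [-1.5, 1.42], [0.17, 2.43], [-1.26, 4.41], [0.16, 1.93], [-2.52, 2.52]. Speed limits (rad/s): [1.89, 1.89, 2.39, 2.39, 3.01, 3.01, 3.01].

INTERFACE

Orientations are given as [roll, pitch, yaw] about the fixed x, y, z axes, in that order (R = Rz(yaw) Ry(pitch) Rx(roll)).
In Python, from bench import sense, camera, finish_job gives the robot as it stands.
- The arm moves only by the shell command python3 -m handwheel 'ROWS'. ROWS is JSON, a list that holds one entry, the list of rows, each a list of 5 numbers: the shift along the tool's x, y, z in m, then the turn about the tool's x in rad, then the finger opening in m, from 0 to 0.0854. A call has 1 to 8 rows; each row shifts and turns the commanded pose from where the row before left it, along the tool's axes as they then stand; what a row does not reach is not made up. A row lasts 1/10 s, in which the tool goes at most 50 mm and 8.59 degrees, less where a joint would pass 70% of its speed; a pose out of reach is approached as far as the arm can. A call with a gripper value outside its range is refused whole. The fingers move at their own pace and stop on an object; the grip force is fixed at half the most. Time passes only in rows, so rows that do not move let the fingers close. It gives the time, the measured TCP pose, the force and the opening at its end, in the units of the state.
- sense(): the state, without advancing time (a new reading comes with each control period).
- camera(name): name is "side" or "top"; returns a dict with "color" (420x560x3 uint8, red, green, blue), "fx", "fy", "cx", "cy" (pixels), "k1" (the pictures are not rectified: a ray, as slopes to the right and down, at radius r is drawn at 1 + k1 r^2 times it, then the intrinsics apply), "world_to_cam" (4x4, takes a point from world to camera coordinates). Camera axes: x right, y down, z forward; pixel columns grow to the right and rows downward; lengths in mm; the calibration is good to about 2 mm. A picture is of the moment at which its call begins. There is no depth.
- finish_job(): hands the job in, once; it reports no verdict.
The state is a dict: "time_s": time; "joint_pos": joint angles; "joint_vel": joint speeds; "joint_efforts": joint torques, N m; "tool_pos": TCP position; "tool_rot": TCP orientation; "force": force on the tool from outside, world axes, zero at the start; "wrist_torque": the same for the moment, N m; "grip_width": finger opening in mm.
Only numpy, scipy, OpenCV 4.12 (cv2) and the standard library are available. Lean on these libraries where they do the work, as an engineer would, in place of code of your own. Each camera call takes 0.05 s, during which the arm holds its last target. There are 200 camera calls.

TASK

Tip the blue bin all the way forward on its bottom pivot and stand the brass carver's mallet in it head down, lowering it in rather than dropping it. Then push the bin back until it clicks fully shut with the mallet inside. Keep the yellow and red bins shut and leave everything else where it stands.

Things in the scene. Friction and masses are not known exactly. Their poses are not given: they have to be found in the camera images.
- module_blue: plywood housing of the blue bin, fixed on a 80 mm high plinth: 150 deep (x) x 150 wide (y) x 230 mm high, 10 mm side walls, open front; its 12 mm hood carries a blue patch, overhangs the front by 8 mm, underside 218 mm above the origin. Two like modules (yellow, red) stand beside it, in any order. Origin: centre of underside; x runs from front (facing the robot) to back, z up
- bin_blue (a joint): tilt of the blue bin (rad) on its bottom front pivot: 0 = shut and clicked, grows as its top tips forward, stop at 0.75. A sprung ball catch holds it below about 0.07: the first pull takes about 8 N at the knob. Tipped beyond 0.5 it stays where left, loaded or not. Shutting takes 4 to 10 N at the knob over the last 0.15 rad; past the catch it snaps to 0
- blue_pivot (a point): pivot of the blue bin at mid-width, 18 mm above the module's underside, 67 mm in front of its centre. Its axes turn with the bin: y along the pivot, z up the inside of the front panel, x along the bin's floor to its back
- blue_knob (a point): grip point on the bin's wooden knob: a round bar, diameter 20 mm, standing 44 mm out of the blue front panel (along -x of the bin's axes, as blue_pivot's), its last 8 mm a head 28 mm wide. The point is on the bar's axis, 18 mm out from the panel, 100 mm up (z) from the pivot and 26 mm in front of it. The hood above leaves room only for a hand leaning back towards the robot by 20 to 40 degrees
- blue_floor (a point): centre of the blue bin's inner floor, 48 mm behind the pivot, at its height; axes as blue_pivot's. Inside: 96 mm (x) by 108 mm (y); walls 4 mm, sides 100 mm high, back 95 mm, front panel 125 mm high and 8 mm thick
- mallet: carver's mallet standing on its brass head: 155 mm tall, head 46 mm in diameter and 50 mm high, steel neck 18 mm in diameter, then a dark wooden handle 24 mm in diameter from 62 to 155 mm. About 0.35 kg, mostly in the head. Origin: centre of the head's flat underside; z runs up the handle
- bin_yellow (a joint): tilt of the yellow bin (rad), 0 = shut; must stay shut
- bin_red (a joint): tilt of the red bin (rad), 0 = shut; must stay shut
- glue: white glue bottle with red cap, bystander, 60 mm in diameter, 150 mm tall; origin at its underside. It and the mallet stand one to the left, one to the right
- sander: cork and wood sanding block lying in front of the bins, bystander, 110 x 60 x 34 mm; origin at its underside
- bowl: turned wooden bowl, bystander, 130 mm in diameter, 55 mm high; origin at its underside
- jar: amber jar with steel lid, bystander, 70 mm in diameter, 90 mm high; origin at its underside
- spindle: turned wooden spindle, standing, bystander, 56 mm in diameter, 140 mm high; origin at its underside
- driver: screwdriver with wooden handle lying on the bench, bystander, about 200 mm long; origin at its underside
- offcut: dark wood offcut, bystander, 140 x 70 x 35 mm; origin at its underside
There are look-alikes about, which are no part of the job. Leave any green or purple look-alike of the mallet alone.

How it is judged:
By the outcome, as a careful person would: the job done as asked, in the order asked, and still so for the second after the job is handed in, with the robot touching nothing.
It also fails if it takes over 72 s, if anything falls off the work surface, if the arm or the gripper's body presses on something with over 40 N, if the wrist force passes 120 N, or if a joint passes its speed limit or range.

## Working session

There is one attempt and no reset: what is moved stays moved. The work goes in short steps, Python scripts to look and compute and a shell command to move; the robot and the scene stay as the last step left them, time stands still between calls to the robot, and variables do not carry over. Pictures are saved under pics/ and viewed, about 8 in all and at most 12, crops included, and the job is handed in when it is done.

```bash
ls; mkdir -p pics; python3 - <<'E'
from bench import sense,camera
import cv2,numpy as np
s=sense();print({k:np.round(v,3).tolist() for k,v in s.items()})
for n in("side","top"):
    c=camera(n);cv2.imwrite(f"pics/{n}0.png",c["color"][:,:,::-1]);np.save(f"pics/{n}0.npy",c["color"])
    print(n,[c[k] for k in("fx","fy","cx","cy","k1")],np.round(c["world_to_cam"],4).tolist())
E
```

```text
pics
{'time_s': 0.0, 'joint_pos': [1.241, 0.522, -0.036, 1.6, 0.021, 1.021, -0.113], 'joint_vel': [-0.001, 0.002, -0.0, -0.0, -0.002, -0.001, -0.001], 'joint_efforts': [-0.002, -92.709, 1.978, -36.993, 0.018, 0.008, 0.0], 'tool_pos': [160.407, -603.73, 230.722], 'tool_rot': [-1.459, 1.57, 1.942], 'force': [-0.077, -0.735, -0.528], 'wrist_torque': [-0.025, 0.018, 0.049], 'grip_width': 85.242}
side [400.25760786285673, 400.25760786285673, 281.6555004302729, 211.50429005898658, -0.004569848340032482] [[-0.805, -0.5932, -0.0132, 444.1718], [-0.4019, 0.5615, -0.7234, 320.9109], [0.4365, -0.577, -0.6903, 948.0147], [0.0, 0.0, 0.0, 1.0]]
top [384.9438035691097, 384.9438035691097, 278.0021669424666, 209.57083568363765, -0.07019214431789991] [[-0.0104, -0.9999, 0.009, 1.5331], [-0.995, 0.0094, -0.0992, 535.3534], [0.0991, -0.01, -0.995, 1240.8233], [0.0, 0.0, 0.0, 1.0]]
```

View pics/side0.png

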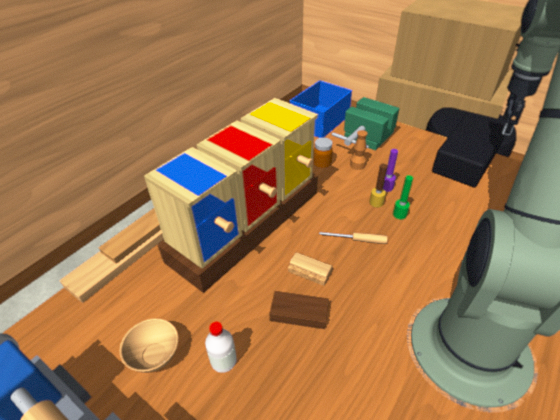

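View pics/top0.png

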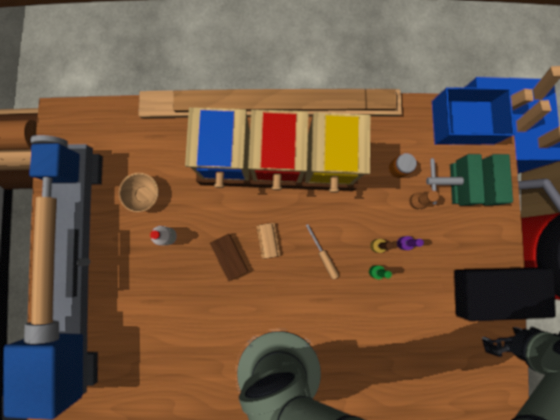

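Blue module is at top (218,140) / side (195,210). Candidates for the mallet:
- brass with a dark handle: top (380,245), side (378,190)
- purple look-alike: top (407,242), side (389,175)
- green look-alike: top (380,272), side (402,200)
- spindle: top (422,200), side (358,150)

By the description I choose the brass one, and will check it in a crop.

```bash
cat > h.py <<'E'
import numpy as np,cv2
from scipy.spatial.transform import Rotation as Ro
def ray(c,uv):
    K=np.array([[c["fx"],0,c["cx"]],[0,c["fy"],c["cy"]],[0,0,1.]])
    p=cv2.undistortPoints(np.float64(uv).reshape(-1,1,2),K,np.array([c["k1"],0,0,0.])).reshape(-1,2)
    T=np.array(c["world_to_cam"]);d=np.c_[p,np.ones(len(p))]@T[:3,:3]
    return -T[:3,:3].T@T[:3,3],d
def onz(c,uv,z):
    o,d=ray(c,uv);return o+d*((z-o[2])/d[:,2])[:,None]
def tri(c1,uv1,c2,uv2):
    o1,d1=ray(c1,[uv1]);o2,d2=ray(c2,[uv2]);d1=d1[0];d2=d2[0]
    s=np.linalg.lstsq(np.c_[d1,-d2],o2-o1,rcond=None)[0]
    a,b=o1+s[0]*d1,o2+s[1]*d2
    return (a+b)/2,np.linalg.norm(a-b)
def proj(c,P):
    T=np.array(c["world_to_cam"]);K=np.array([[c["fx"],0,c["cx"]],[0,c["fy"],c["cy"]],[0,0,1.]])
    return cv2.projectPoints(np.float64(P).reshape(-1,1,3),cv2.Rodrigues(T[:3,:3])[0],T[:3,3],K,np.array([c["k1"],0,0,0.]))[0].reshape(-1,2)
def blobs(img,lo,hi,roi,n=1):
    x0,y0,x1,y1=roi;h=cv2.cvtColor(img[y0:y1,x0:x1],cv2.COLOR_RGB2HSV)
    m=cv2.inRange(h,np.array(lo),np.array(hi))
    cs=sorted(cv2.findContours(m,cv2.RETR_EXTERNAL,cv2.CHAIN_APPROX_NONE)[0],key=cv2.contourArea)[::-1][:n]
    return [c+np.array([x0,y0]) for c in cs]
E
python3 - <<'E'
from h import *;from bench import sense,camera
t=camera("top");s=camera("side");I=t["color"]
for n,lo,hi,roi in(("blue",(105,120,80),(130,255,255),(180,100,250,185)),("red",(0,180,80),(8,255,255),(250,100,310,185)),("yellow",(22,150,120),(34,255,255),(310,100,375,185))):
    c=blobs(I,lo,hi,roi)[0];r=cv2.boxPoints(cv2.minAreaRect(c));w=onz(t,r,310)
    print(n,cv2.contourArea(c),np.round(r,1).tolist(),np.round(w[:,:2]).tolist(),"centre",np.round(w.mean(0),1))
for n,c,roi in(("top",t,(365,230,395,256)),("side",s,(360,160,388,212))):
    for b in blobs(c["color"],(20,120,60),(32,255,255),roi,2): print("brass",n,cv2.contourArea(b),cv2.boundingRect(b),cv2.minEnclosingCircle(b))
a=cv2.resize(I[95:265,170:430][:,:,::-1],None,fx=3,fy=3,interpolation=cv2.INTER_CUBIC)
b=cv2.resize(s["color"][130:230,330:430][:,:,::-1],None,fx=4,fy=4,interpolation=cv2.INTER_CUBIC)
d=cv2.resize(s["color"][140:280,150:300][:,:,::-1],None,fx=4,fy=4,interpolation=cv2.INTER_CUBIC)
cv2.imwrite("pics/a.png",a)
e=np.zeros((560,1000,3),np.uint8);e[:400,:400]=b;e[:,400:]=d;cv2.imwrite("pics/b.png",cv2.resize(e,(800,448)))
R=Ro.from_euler("xyz",sense()["tool_rot"]).as_matrix();print(R.round(3))
E
```

```text
blue 1694.0 [[197.0, 164.89999389648438], [200.1999969482422, 109.80000305175781], [233.0, 111.69999694824219], [229.6999969482422, 166.8000030517578]] [[625.0, 208.0], [773.0, 201.0], [767.0, 115.0], [619.0, 123.0]] centre [696.3 161.6 310. ]
red 1721.0 [[260.6000061035156, 167.5], [262.3999938964844, 112.5], [295.3999938964844, 113.5], [293.70001220703125, 168.60000610351562]] [[617.0, 43.0], [764.0, 37.0], [761.0, -49.0], [613.0, -42.0]] centre [688.7  -2.9 310. ]
yellow 1868.5 [[324.0, 115.0], [358.0, 115.0], [358.0, 173.0], [324.0, 173.0]] [[756.0, -125.0], [756.0, -215.0], [600.0, -209.0], [601.0, -121.0]] centre [ 678.5 -167.4  310. ]
brass top 97.5 (371, 239, 14, 13) ((378.3235168457031, 245.0294189453125), 7.584130764007568)
brass side 180.5 (370, 188, 16, 19) ((377.0, 197.0), 9.486932754516602)
[[-0.     0.257 -0.966]
 [ 0.001 -0.966 -0.257]
 [-1.    -0.001  0.   ]]
```

View pics/a.png

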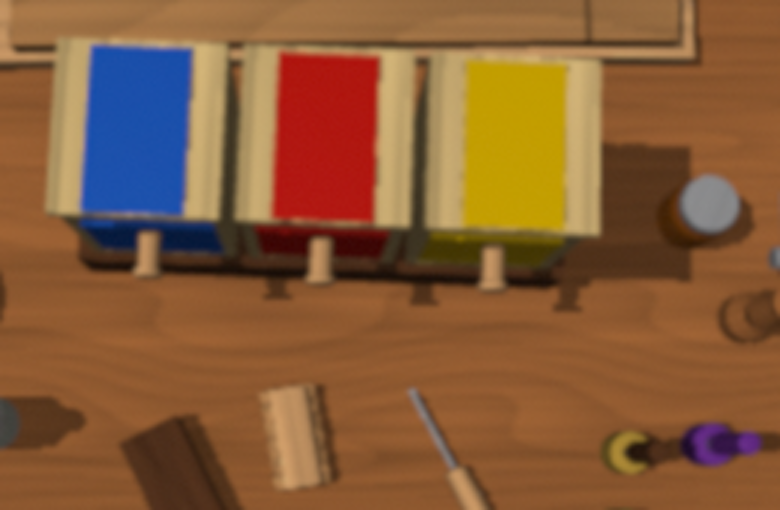

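View pics/b.png

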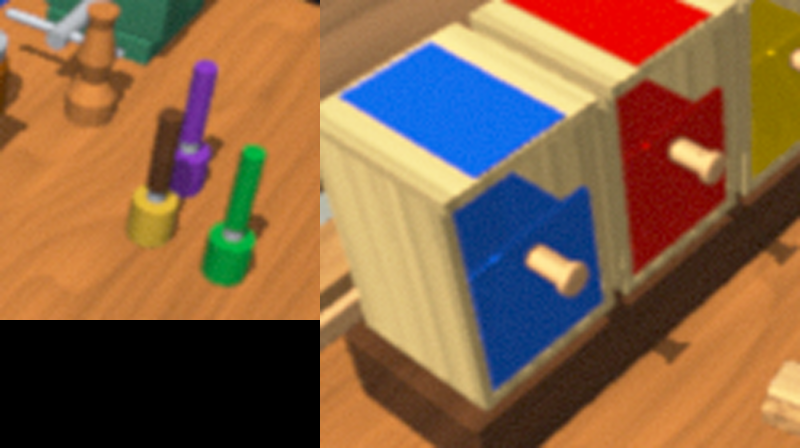

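The crops show the brass mallet with its dark handle (side px 368,180), green to its right and purple behind it. The blue knob head is at top px (219,185) and side px (229,227). That is 4 pictures so far.

```bash
python3 - <<'E'
from h import *;from bench import sense,camera
t=camera("top");s=camera("side")
print("knob head tri",tri(t,(219,184.5),s,(229,227)))
yaw=-.05;C=np.array([700.3,161.4]);X=np.array([np.cos(yaw),np.sin(yaw)])
k=C-115*X;print("pred head",k,proj(t,[[*k,198]]),proj(s,[[*k,198]]))
print("mallet top-view z40",onz(t,[(378,245.5)],40),"side z25",onz(s,[(378,197.5)],25))
p=onz(s,[(377.5,206.5)],0);print("front foot",p)
for n,uvt in(("purple",(405,243)),("green",(378,272)),("spindle",(418,202))):print(n,onz(t,[uvt],30))
print("cam",ray(t,[(0,0)])[0],ray(s,[(0,0)])[0])
E
cat > st.py <<'E'
from h import *;from bench import sense
import json,os
m=json.load(open("m.json")) if os.path.exists("m.json") else dict(C=[700.3,161.4],yaw=-.05)
s=sense();p=np.array(s["tool_pos"]);a=m["yaw"];C=np.array(m["C"]);X=np.array([np.cos(a),np.sin(a)]);Y=np.array([-X[1],X[0]])
d=p[:2]-C;R=Ro.from_euler("xyz",s["tool_rot"]).as_matrix()
print("t",s["time_s"],"tcp",p.round(1),"fwd of pivot %.1f lat %.1f up of pivot %.1f"%(-d@X-67,d@Y,p[2]-98),"F",np.round(s["force"],1),"w",round(s["grip_width"],1),"ydir-deg",round(np.degrees(np.arctan2(R[1,1],R[0,1])),2),"tilt",R[2,0].round(4))
E
python3 st.py; python3 -m handwheel '[[[0,0,0,0.103,0.06],[0,0,0,0.103,0.06],[0,0,0,0.104,0.06]]]'; python3 st.py
```

```text
knob head tri (array([590.45508242, 165.27239832, 192.20658176]), np.float64(6.152603907132114))
pred head [585.44372005 167.14760447] [[218.67466268 186.7848158 ]] [[228.5163912  226.45280798]]
mallet top-view z40 [[ 413.49559553 -327.67083979   40.        ]] side z25 [[ 406.01175002 -329.65984015   25.        ]]
front foot [[ 397.00214191 -316.44038739    0.        ]]
purple [[ 420.4467381 -420.7161088   30.       ]]
green [[ 327.37739244 -327.65193147   30.        ]]
spindle [[ 555.94508525 -470.59097182   30.        ]]
cam [ 409.68642319    8.85067674 1287.76036652] [ 72.71834158 630.28726083 892.44285985]
t 0.3 tcp [ 160.5 -603.9  231.1] fwd of pivot 433.8 lat -791.4 up of pivot 133.1 F [ 0.5 -0.   0.6] w 85.1 ydir-deg -75.12 tilt -1.0
time_s: 0.6
tool_pos: [160.4, -604.0, 231.2]
tool_rot: [-1.483, 1.571, 1.604]
force: [-0.6, 0.5, -0.7]
grip_width: 60.0
t 0.6 tcp [ 160.4 -604.   231.2] fwd of pivot 433.9 lat -791.4 up of pivot 133.2 F [-0.6  0.5 -0.7] w 60.0 ydir-deg -93.13 tilt -1.0
```

```bash
python3 -m handwheel '[[[0,-0.015,-0.047,0,0.06],[0,-0.015,-0.047,0,0.06],[0,-0.015,-0.047,0,0.06],[0,-0.015,-0.047,0,0.06],[0,-0.015,-0.046,0,0.06],[0,-0.05,0,0,0.06],[0,-0.05,0,0,0.06],[0,-0.05,0,0,0.06]]]' >/dev/null; python3 st.py
python3 -m handwheel '[[[0,-0.05,0,0,0.06],[0,-0.05,0,0,0.06],[0,-0.05,0,0,0.06],[0,-0.05,0,0,0.06],[0,-0.05,0,0,0.06],[0,-0.05,0,0,0.06],[0,-0.05,0,0,0.06],[0,-0.05,0,0,0.06]]]' >/dev/null; python3 st.py
```

```text
t 1.4 tcp [ 405.5 -389.   230.9] fwd of pivot 199.9 lat -564.5 up of pivot 132.9 F [ 1.5 -0.2  0.3] w 59.8 ydir-deg -92.86 tilt -1.0
t 2.2 tcp [425.4  10.4 231.6] fwd of pivot 200.0 lat -164.6 up of pivot 133.6 F [ 0.9 -0.   0.2] w 59.9 ydir-deg -92.89 tilt -1.0
```

```bash
python3 -m handwheel '[[[0.01,-0.041,0,0,0.06],[0.01,-0.041,0,0,0.06],[0.01,-0.041,0,0,0.06],[0.014,-0.0416,0,0,0.06],[0,0,-0.04,0,0.06],[0,0,-0.04,0,0.06],[0,0,-0.035,0,0.06],[0,0,-0.015,0,0.06]]]' >/dev/null; python3 st.py
python3 -m handwheel '[[[0,0,-0.004,0,0.06],[0,0,-0.004,0,0.06],[0,0,0,0,0.06]]]' >/dev/null; python3 st.py
python3 - <<'E'
from h import *;from bench import camera
a=cv2.resize(camera("top")["color"][90:260,150:300][:,:,::-1],(480,544),interpolation=cv2.INTER_CUBIC)
b=cv2.resize(camera("side")["color"][110:280,140:240][:,:,::-1],(320,544),interpolation=cv2.INTER_CUBIC)
cv2.imwrite("pics/c.png",np.hstack([a,b]))
E
```

```text
t 3.0 tcp [566.3 165.7 186.9] fwd of pivot 67.1 lat -2.4 up of pivot 88.9 F [-1.2  0.1 -0.3] w 59.8 ydir-deg -92.96 tilt -1.0
t 3.3 tcp [571.3 166.  187.4] fwd of pivot 62.0 lat -1.8 up of pivot 89.4 F [ 0.1 -0.6 -0.2] w 60.1 ydir-deg -92.86 tilt -1.0
```

View pics/c.png

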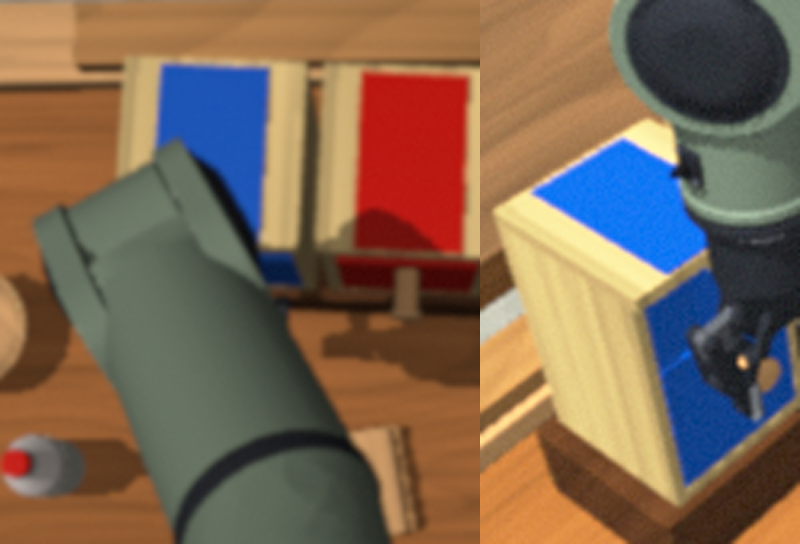

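The crop shows the fingers straddling the knob (side px about (235,225)), with the wrist clear of the hood. I'll ease in while watching the force.

```bash
python3 -m handwheel '[[[0,0,-0.002,0,0.06],[0,0,-0.002,0,0.06],[0,0,0,0,0.06]]]' >/dev/null; python3 st.py
python3 -m handwheel '[[[0,0,-0.001,0,0.06],[0,0,-0.001,0,0.06],[0,0,0,0,0.06]]]' >/dev/null; python3 st.py
```

```text
t 3.7 tcp [575.9 165.7 187.4] fwd of pivot 57.5 lat -2.0 up of pivot 89.4 F [ 0.3 -0.6  0.2] w 59.7 ydir-deg -92.88 tilt -1.0
t 4.0 tcp [577.8 165.6 187.3] fwd of pivot 55.6 lat -1.9 up of pivot 89.3 F [ 0.4 -0.3  0.1] w 59.5 ydir-deg -92.88 tilt -1.0
```

```bash
for i in 1; do python3 -m handwheel '[[[0,0,-0.001,0,0.06],[0,0,0,0,0.06]]]' >/dev/null; python3 st.py
python3 -m handwheel '[[[0,0,-0.001,0,0.06],[0,0,0,0,0.06]]]' >/dev/null; python3 st.py
python3 -m handwheel '[[[0,0,-0.001,0,0.06],[0,0,0,0,0.06]]]' >/dev/null; python3 st.py; done
```

```text
t 4.2 tcp [578.8 165.5 187.3] fwd of pivot 54.6 lat -1.9 up of pivot 89.3 F [0.1 0.6 0.3] w 59.7 ydir-deg -92.88 tilt -1.0
t 4.4 tcp [579.8 165.4 187.3] fwd of pivot 53.5 lat -2.0 up of pivot 89.3 F [ 0.4 -1.3 -0.4] w 60.0 ydir-deg -92.88 tilt -1.0
t 4.6 tcp [580.8 165.4 187.3] fwd of pivot 52.5 lat -1.9 up of pivot 89.3 F [-0.9  1.1 -0.7] w 59.9 ydir-deg -92.88 tilt -1.0
```

```bash
python3 -m handwheel '[[[0,0,0,0,0.0],[0,0,0,0,0.0],[0,0,0,0,0.0],[0,0,0,0,0.0],[0,0,0,0,0.0]]]'; python3 st.py
```

```text
time_s: 5.1
tool_pos: [580.8, 167.3, 187.9]
tool_rot: [-1.948, 1.568, 1.145]
force: [-0.5, 6.8, 3.6]
grip_width: 25.2
t 5.1 tcp [580.8 167.3 187.9] fwd of pivot 52.6 lat -0.1 up of pivot 89.9 F [-0.5  6.8  3.6] w 25.2 ydir-deg -92.81 tilt -1.0
```

```bash
python3 -m handwheel '[[[0,-0.001,0,0,0.0],[0,-0.001,0,0,0.0],[0,0,0,0,0.0]]]' >/dev/null; python3 st.py
```

```text
t 5.4 tcp [580.8 167.4 187.8] fwd of pivot 52.6 lat 0.1 up of pivot 89.8 F [-3.  -2.4  6.6] w 25.1 ydir-deg -92.88 tilt -1.0
```

```bash
python3 -m handwheel '[[[0.0025,0,0.005,0,0],[0.0028,0,0.0047,0,0],[0.003,0,0.0046,0,0],[0.0032,0,0.0046,0,0],[0,0,0,0,0]]]' >/dev/null; python3 st.py
python3 -m handwheel '[[[0.0035,0,0.0043,0,0],[0.0036,0,0.0042,0,0],[0,0,0,0,0]]]' >/dev/null; python3 st.py
```

```text
t 5.9 tcp [561.7 168.4 176. ] fwd of pivot 71.8 lat 0.1 up of pivot 78.0 F [-1.8  0.6  3.5] w 25.0 ydir-deg -92.89 tilt -1.0
t 6.2 tcp [552.7 168.7 168.7] fwd of pivot 80.8 lat -0.0 up of pivot 70.7 F [-5.7 -0.1  5.4] w 24.8 ydir-deg -92.83 tilt -1.0
```

```bash
python3 - <<'E'
from h import *;from bench import camera
cv2.imwrite("pics/d.png",cv2.resize(camera("side")["color"][120:290,140:310][:,:,::-1],(510,510),interpolation=cv2.INTER_CUBIC))
E
```

```text
(no output)
```

View pics/d.png

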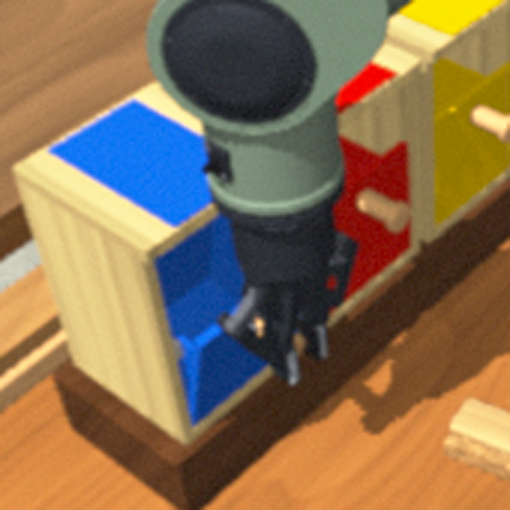

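The bin is tipping with the hand: its open inside shows at crop (215,310). I'll continue along the arc to the stop.

```bash
python3 -m handwheel '[[[0.004,0,0.0039,0,0],[0.004,0,0.0039,0,0],[0.0043,0,0.0035,0,0],[0.0044,0,0.0034,0,0],[0.0046,0,0.003,0,0],[0.0047,0,0.003,0,0],[0,0,0,0,0]]]' >/dev/null; python3 st.py
python3 -m handwheel '[[[0.0048,0,0.0026,0,0],[0.005,0,0.0024,0,0],[0.005,0,0.002,0,0],[0,0,0,0,0]]]' >/dev/null; python3 st.py
```

```text
t 6.95 tcp [531.8 169.8 142.4] fwd of pivot 101.7 lat -0.0 up of pivot 44.4 F [-5.6  0.4  4. ] w 24.2 ydir-deg -92.86 tilt -1.0
t 7.35 tcp [524.2 170.2 127.3] fwd of pivot 109.3 lat -0.0 up of pivot 29.3 F [-9.3 -0.5  4.8] w 24.2 ydir-deg -92.84 tilt -1.0
```

```bash
python3 -m handwheel '[[[0.003,0,0.001,0,0],[0.003,0,0.001,0,0],[0,0,0,0,0]]]' >/dev/null; python3 st.py
```

```text
t 7.65 tcp [521.8 170.3 121.4] fwd of pivot 111.7 lat -0.0 up of pivot 23.4 F [-12.4  -0.2   5.4] w 24.7 ydir-deg -92.84 tilt -1.0
```

```bash
python3 -m handwheel '[[[0,0,0,0,0.05],[0,0,0,0,0.05],[0,0,0,0,0.05],[0,0,0.03,0,0.05],[0,0,0.05,0,0.05],[-0.05,0,0,0,0.05],[-0.05,0.0,0,0,0.05],[-0.02,0.05,0,0,0.05]]]' >/dev/null; python3 st.py
python3 -m handwheel '[[[0,0.05,0,0,0.05],[0,0.05,0,0,0.05],[0,0.05,0,0,0.05],[0,0.05,0,0,0.05],[0,0,0,0,0.05]]]' >/dev/null; python3 st.py
python3 - <<'E'
from h import *;from bench import camera
a=cv2.resize(camera("top")["color"][90:260,150:300][:,:,::-1],(450,510),interpolation=cv2.INTER_CUBIC)
b=cv2.resize(camera("side")["color"][140:310,140:250][:,:,::-1],(330,510),interpolation=cv2.INTER_CUBIC)
cv2.imwrite("pics/e.png",np.hstack([a,b]))
E
```

```text
t 8.45 tcp [442.9 132.5 244.7] fwd of pivot 188.7 lat -41.8 up of pivot 146.7 F [ 2.4 -2.  -1.2] w 50.0 ydir-deg -92.49 tilt -1.0
t 8.95 tcp [430.7 -77.7 240.6] fwd of pivot 190.3 lat -252.2 up of pivot 142.6 F [ 0.5  1.8 -0.4] w 50.0 ydir-deg -93.33 tilt -1.0
```

View pics/e.png

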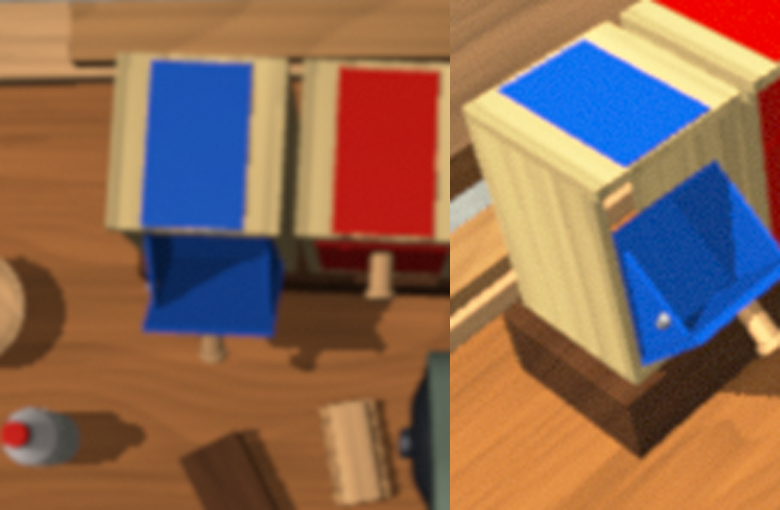

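The top and side crops show the bin tipped well forward and the hand clear. I'll check the tilt numerically while travelling to the mallet.

```bash
python3 -m handwheel '[[[0,0.05,0.001,0,0.06],[0,0.05,0.001,0,0.06],[0,0.05,0.001,0,0.06],[0,0.05,0.001,0,0.06],[0,0.05,0.002,0,0.06],[0,0.0016,0,0,0.06],[0,0,0,0,0.06]]]' >/dev/null; python3 st.py
python3 - <<'E'
from h import *;from bench import camera
t=camera("top");s=camera("side")
c=blobs(t["color"],(105,120,50),(130,255,255),(185,172,250,215))[0];print("blue bbox",cv2.boundingRect(c))
X=np.array([np.cos(-.05),np.sin(-.05)]);C=np.array([700.3,161.4])
for a in(.6,.65,.7,.75):
    P=[]
    for f,u in((8,125),(0,125)):
        F=f*np.cos(a)+u*np.sin(a);U=u*np.cos(a)-f*np.sin(a);P.append([*(C-(67+F)*X),98+U])
    P.append([*(C-(67+44*np.cos(a)+8*np.cos(a)+100*np.sin(a))*X),98+100*np.cos(a)-52*np.sin(a)])
    print(a,proj(t,P).round(1).tolist())
cv2.imwrite("pics/f.png",cv2.resize(s["color"][110:230,310:430][:,:,::-1],(480,480),interpolation=cv2.INTER_CUBIC))
E
```

```text
t 9.75 tcp [ 413.3 -322.4  240.1] fwd of pivot 195.4 lat -497.6 up of pivot 142.1 F [0.2 0.7 0.2] w 60.4 ydir-deg -92.89 tilt -1.0
blue bbox (198, 172, 46, 30)
0.6 [[218.2, 196.9], [218.1, 194.4], [220.0, 206.4]]
0.65 [[218.3, 198.8], [218.2, 196.4], [220.2, 207.4]]
0.7 [[218.4, 200.6], [218.3, 198.2], [220.4, 208.3]]
0.75 [[218.5, 202.3], [218.4, 200.0], [220.6, 209.2]]
```

View pics/f.png

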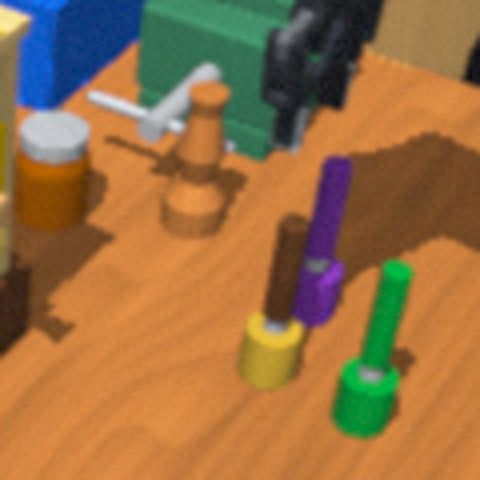

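Brass mallet with its dark handle is at crop (293,222)→(270,350), with purple behind and green right, and the fingers hang above. I'll refine from the handle top and the head.

```bash
python3 - <<'E'
from h import *;from bench import camera
s=camera("side")
print(onz(s,[(383.2,165.0)],155), onz(s,[(377.3,197.5)],25))
c=blobs(s["color"],(0,90,20),(15,255,110),(370,150,392,195),2)
for b in c: print(cv2.boundingRect(b),cv2.contourArea(b))
print("TCP proj",proj(s,[[413.3,-322.4,240.1],[411,-328,0],[411,-328,155]]))
E
```

```text
[[ 410.10913951 -328.73734027  155.        ]] [[ 407.85220855 -328.3449004    25.        ]]
(376, 165, 12, 25) 115.5
TCP proj [[385.98896304 141.8868133 ]
 [375.23022886 202.86632183]
 [382.82143232 165.01699668]]
```

```bash
python3 -m handwheel '[[[0.01,0.0063,0.003,0,0.06],[0.04,0,0,0,0.06],[0.04,0,0,0,0.06],[0.029,0,0,0,0.06],[0,0,0,0,0.06]]]' >/dev/null; python3 st.py
python3 -m handwheel '[[[0,0,0,0,0],[0,0,0,0,0],[0,0,0,0,0],[0,0,0,0,0],[0,0,0,0,0]]]' >/dev/null; python3 st.py
python3 -m handwheel '[[[-0.01,0,0,0,0],[-0.03,0,0,0,0],[0,0,0,0,0]]]' >/dev/null; python3 st.py
python3 - <<'E'
from h import *;from bench import camera
s=camera("side")
cv2.imwrite("pics/g.png",cv2.resize(s["color"][110:230,310:430][:,:,::-1],(480,480),interpolation=cv2.INTER_CUBIC))
E
```

```text
t 10.4 tcp [ 407.9 -327.2  118.1] fwd of pivot 200.6 lat -502.6 up of pivot 20.1 F [-0.6 -0.1  0.8] w 60.3 ydir-deg -92.81 tilt -1.0
t 10.9 tcp [ 410.4 -329.9  123.1] fwd of pivot 198.0 lat -505.1 up of pivot 25.1 F [ 0.1 -2.3  8.3] w 22.7 ydir-deg -92.9 tilt -1.0
t 11.2 tcp [ 410.8 -329.7  165.2] fwd of pivot 197.6 lat -504.9 up of pivot 67.2 F [-0.5 -1.5 -3.1] w 22.4 ydir-deg -92.89 tilt -1.0
```

View pics/g.png

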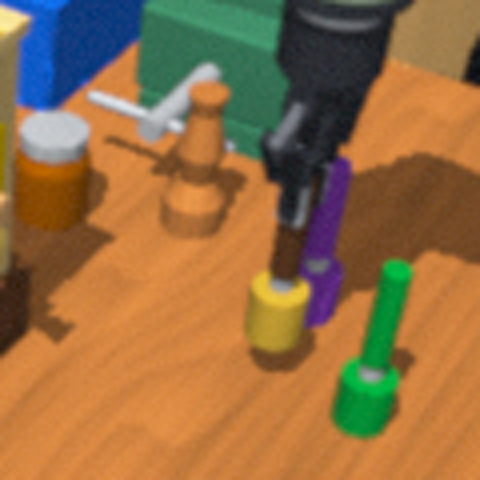

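The mallet is gripped and lifted (F z −3 N), and the others are untouched. I'll lift high and carry it to in front of the blue bin.

```bash
python3 -m handwheel '[[[-0.045,-0.01,0,0,0],[-0.045,-0.02,0,0,0],[-0.045,-0.02,0,0,0],[-0.045,-0.02,0,0,0],[0,-0.04,0,0,0],[0,-0.045,0,0,0],[0,-0.045,0,0,0],[0,-0.045,0,0,0]]]' >/dev/null; python3 st.py
python3 -m handwheel '[[[0,-0.045,0,0,0],[0,-0.045,0,0,0],[0,-0.045,0,0,0],[0,-0.045,0,0,0],[0,-0.04,0,0,0],[0,-0.03,0,0,0],[0,-0.01,0,0,0],[0,0,0,0,0]]]' >/dev/null; python3 st.py
```

```text
t 12.05 tcp [421.2 -82.4 341.4] fwd of pivot 199.6 lat -257.4 up of pivot 243.4 F [ 1.1 -0.4 -2.6] w 22.3 ydir-deg -92.88 tilt -1.0
t 12.85 tcp [434.5 176.6 341.1] fwd of pivot 199.3 lat 1.9 up of pivot 243.1 F [ 0.2 -1.2 -3.9] w 22.9 ydir-deg -92.75 tilt -1.0
```

```bash
python3 -m handwheel '[[[0,0.001,-0.04,0,0],[0,0.001,-0.04,0,0],[0,0,-0.04,0,0],[0,0,-0.03,0,0],[0,0,-0.013,0,0],[0.02,0,0,0,0],[0.02,0,0,0,0],[0,0,0,0,0]]]' >/dev/null; python3 st.py
python3 - <<'E'
from h import *;from bench import camera
a=cv2.resize(camera("top")["color"][90:230,160:280][:,:,::-1],(420,490),interpolation=cv2.INTER_CUBIC)
b=cv2.resize(camera("side")["color"][130:290,140:260][:,:,::-1],(368,490),interpolation=cv2.INTER_CUBIC)
cv2.imwrite("pics/i.png",np.hstack([a,b]))
E
```

```text
t 13.65 tcp [596.6 163.2 298.9] fwd of pivot 36.6 lat -3.4 up of pivot 200.9 F [-0.9 -0.4 -3.2] w 22.2 ydir-deg -92.95 tilt -1.0
```

View pics/i.png

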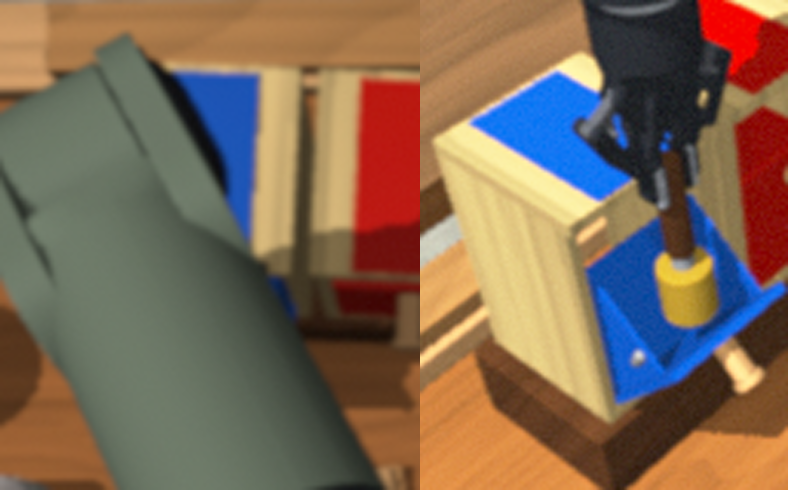

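The head hangs inside the bin, just above the front panel (side crop 685,320), and the hand clears the hood. I'll lower it until it touches.

```bash
python3 -m handwheel '[[[0.005,-0.002,0,0,0],[0.004,-0.001,0,0,0],[0,0,0,0,0]]]' >/dev/null; python3 st.py
python3 -m handwheel '[[[0.003,0,0,0,0],[0,0,0,0,0]]]' >/dev/null; python3 st.py
python3 -m handwheel '[[[0.003,0,0,0,0],[0,0,0,0,0]]]' >/dev/null; python3 st.py
python3 -m handwheel '[[[0.003,0,0,0,0],[0,0,0,0,0]]]' >/dev/null; python3 st.py
```

```text
t 14.05 tcp [597.6 168.5 292.3] fwd of pivot 35.9 lat 1.9 up of pivot 194.3 F [-0.6 -0.2 -3.9] w 22.2 ydir-deg -92.86 tilt -1.0
t 14.25 tcp [597.7 168.3 289.2] fwd of pivot 35.8 lat 1.8 up of pivot 191.2 F [-0.1 -0.4 -3.8] w 22.6 ydir-deg -92.87 tilt -1.0
t 14.45 tcp [597.8 168.3 286.3] fwd of pivot 35.7 lat 1.8 up of pivot 188.3 F [ 1.   0.5 -3.6] w 22.5 ydir-deg -92.88 tilt -1.0
t 14.65 tcp [598.2 168.4 283.5] fwd of pivot 35.4 lat 1.9 up of pivot 185.5 F [ 3.5  0.6 -3.1] w 23.0 ydir-deg -92.89 tilt -1.0
```

Contact is where predicted. Now I'll lay it down along the panel, letting the handle pivot between the pads.

```bash
python3 -m handwheel '[[[0.003,0,0.005,0,0],[0.005,0,0.005,0,0],[0,0,0,0,0]]]' >/dev/null; python3 st.py
python3 -m handwheel '[[[0.006,0,0.005,0,0],[0.007,0,0.005,0,0],[0,0,0,0,0]]]' >/dev/null; python3 st.py
python3 - <<'E'
from h import *;from bench import camera
cv2.imwrite("pics/j.png",cv2.resize(camera("side")["color"][130:290,140:260][:,:,::-1],(368,490),interpolation=cv2.INTER_CUBIC))
E
```

```text
t 14.95 tcp [587.7 168.9 275.5] fwd of pivot 45.8 lat 1.9 up of pivot 177.5 F [ 3.1 -0.6 -2.2] w 22.3 ydir-deg -92.87 tilt -1.0
t 15.25 tcp [577.4 169.3 262. ] fwd of pivot 56.1 lat 1.8 up of pivot 164.0 F [ 2.7  0.6 -1.7] w 22.4 ydir-deg -92.86 tilt -1.0
```

View pics/j.png

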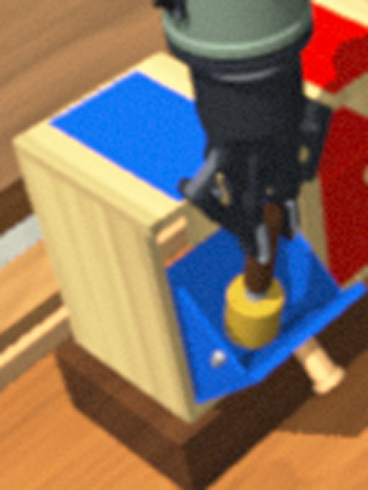

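The mallet is leaning forward as planned, with the head sliding down the panel (crop 255,315). Continuing.

```bash
python3 -m handwheel '[[[0.008,0,0.005,0,0],[0.009,0,0.0045,0,0],[0,0,0,0,0]]]' >/dev/null; python3 st.py
python3 -m handwheel '[[[0.0095,0,0.0048,0,0],[0.0099,0,0.0044,0,0],[0,0,0,0,0]]]' >/dev/null; python3 st.py
python3 -m handwheel '[[[0.0055,0,0.002,0,0],[0.0055,0,0.0018,0,0],[0,0,0,0,0]]]' >/dev/null; python3 st.py
python3 -m handwheel '[[[0.004,0,0.001,0,0],[0.003,0,0.001,0,0],[0,0,0,0,0]]]' >/dev/null; python3 st.py
```

```text
t 15.6 tcp [567.8 169.7 244.6] fwd of pivot 65.8 lat 1.7 up of pivot 146.6 F [ 3.6 -0.1 -2. ] w 22.5 ydir-deg -92.87 tilt -1.0
t 15.9 tcp [558.1 170.1 224.6] fwd of pivot 75.5 lat 1.6 up of pivot 126.6 F [ 3.5 -0.6 -2.1] w 22.1 ydir-deg -92.86 tilt -1.0
t 16.2 tcp [555.  170.5 214.3] fwd of pivot 78.6 lat 1.8 up of pivot 116.3 F [ 5.  -0.1 -2.1] w 22.6 ydir-deg -92.87 tilt -1.0
t 16.5 tcp [553.1 170.5 207.6] fwd of pivot 80.4 lat 1.8 up of pivot 109.6 F [ 4.1 -0.2 -1.7] w 22.4 ydir-deg -92.88 tilt -1.0
```

```bash
python3 -m handwheel '[[[0.004,0,0.001,0,0],[0,0,0,0,0]]]' >/dev/null; python3 st.py
python3 -m handwheel '[[[0.003,0,0.001,0,0],[0,0,0,0,0]]]' >/dev/null; python3 st.py
python3 - <<'E'
from h import *;from bench import camera
cv2.imwrite("pics/k.png",cv2.resize(camera("side")["color"][130:290,140:260][:,:,::-1],(450,600),interpolation=cv2.INTER_CUBIC))
E
```

```text
t 16.7 tcp [552.1 170.6 203.6] fwd of pivot 81.4 lat 1.7 up of pivot 105.6 F [ 4.6  0.  -2.5] w 22.7 ydir-deg -92.88 tilt -1.0
t 16.9 tcp [551.1 170.6 200.7] fwd of pivot 82.5 lat 1.7 up of pivot 102.7 F [ 4.2  0.2 -1.9] w 22.2 ydir-deg -92.88 tilt -1.0
```

View pics/k.png

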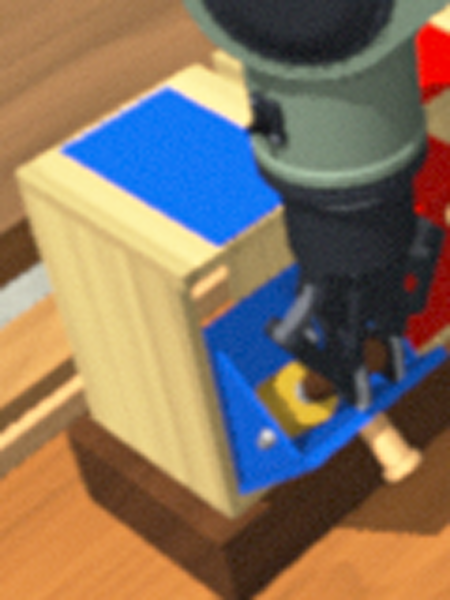

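The head is deep in the bin and the handle lies low over the panel. I'll go a few mm further, feeling for the floor.

```bash
python3 -m handwheel '[[[0.003,0,0,0,0],[0,0,0,0,0]]]' >/dev/null; python3 st.py
python3 -m handwheel '[[[0.003,0,0,0,0],[0,0,0,0,0]]]' >/dev/null; python3 st.py
```

```text
t 17.15 tcp [551.2 170.7 197.8] fwd of pivot 82.3 lat 1.8 up of pivot 99.8 F [ 4.9  0.4 -1.2] w 22.5 ydir-deg -92.88 tilt -1.0
t 17.35 tcp [551.2 170.6 194.7] fwd of pivot 82.3 lat 1.8 up of pivot 96.7 F [ 3.9 -0.5 -1.8] w 22.2 ydir-deg -92.88 tilt -1.0
```

Geometry puts the head within a few mm of the floor and the mallet parallel to the panel. Releasing and withdrawing upwards.

```bash
python3 -m handwheel '[[[0,0,0,0,0.024],[0,0,0,0,0.026],[0,0,0,0,0.03],[0,0,0,0,0.045],[0,0,0,0,0.05],[0,0,0,0,0.05]]]' >/dev/null; python3 st.py
python3 -m handwheel '[[[-0.01,0,0,0,0.05],[-0.03,0,0.002,0,0.05],[-0.04,0,0.02,0,0.05],[-0.02,0,0.045,0,0.03],[0,0,0.05,0,0],[0,0.045,0,0,0],[0,0.05,0,0,0],[0,0.05,0,0,0]]]' >/dev/null; python3 st.py
python3 -m handwheel '[[[0,0.05,0,0,0],[0,0,0,0,0]]]' >/dev/null; python3 st.py
python3 - <<'E'
from h import *;from bench import camera
t=camera("top");s=camera("side")
for n,c,roi in(("top",t,(190,172,250,215)),("side",s,(180,180,260,290))):
    for b in blobs(c["color"],(20,110,60),(32,255,255),roi,2): print("brass",n,cv2.contourArea(b),cv2.boundingRect(b))
    b=blobs(c["color"],(0,60,10),(17,255,85),roi,1)
    for q in b: print("dark",n,cv2.contourArea(q),cv2.boundingRect(q))
c=blobs(t["color"],(105,120,50),(130,255,255),(185,172,250,215))[0];print("blue bbox",cv2.boundingRect(c))
a=cv2.resize(t["color"][150:230,180:260][:,:,::-1],(400,400),interpolation=cv2.INTER_CUBIC)
b=cv2.resize(s["color"][170:290,170:250][:,:,::-1],(400,600),interpolation=cv2.INTER_CUBIC)
e=np.zeros((600,800,3),np.uint8);e[:400,:400]=a;e[:,400:]=b;cv2.imwrite("pics/l.png",e)
E
```

```text
t 17.95 tcp [551.3 170.7 195.1] fwd of pivot 82.3 lat 1.8 up of pivot 97.1 F [ 0.5  0.3 -0.2] w 50.0 ydir-deg -92.88 tilt -1.0
t 18.75 tcp [426.7  30.4 296.1] fwd of pivot 199.7 lat -144.5 up of pivot 198.1 F [2.  0.4 0.5] w 0.4 ydir-deg -92.8 tilt -1.0
t 18.95 tcp [424.  -23.7 295.9] fwd of pivot 199.7 lat -198.7 up of pivot 197.9 F [-0.7  1.5 -0.3] w 0.3 ydir-deg -93.3 tilt -1.0
brass top 66.5 (215, 172, 14, 11)
brass top 0.5 (245, 172, 3, 3)
dark top 102.5 (214, 178, 11, 23)
brass side 1260.5 (180, 180, 65, 88)
brass side 141.5 (209, 228, 20, 18)
dark side 711.5 (199, 247, 44, 43)
blue bbox (220, 172, 24, 30)
```

```bash
python3 - <<'E'
from h import *;from bench import camera
t=camera("top");s=camera("side");X=np.array([np.cos(-.05),np.sin(-.05)]);C=np.array([700.3,161.4]);a=.75
for n,x,z in(("head",23,25),("headfar",46,25),("neck",23,56),("handle top",17,155)):
    f=z*np.sin(a)-x*np.cos(a);u=z*np.cos(a)+x*np.sin(a);P=[[*(C-(67+f)*X),98+u]]
    print(n,np.r_[proj(t,P),proj(s,P)].round(1).tolist())
for q in blobs(s["color"],(0,80,10),(17,255,95),(205,200,250,246),2): print("dark",cv2.contourArea(q),cv2.boundingRect(q))
E
```

```text
head [[222.7, 174.7], [218.1, 236.0]]
headfar [[222.3, 168.2], [212.8, 228.9]]
neck [[221.3, 180.3], [222.8, 233.7]]
handle top [[216.5, 201.4], [241.2, 227.6]]
dark 55.5 (221, 229, 18, 9)
dark 36.0 (243, 235, 7, 11)
```

The mallet sits where predicted (head at side px (219,237) vs (218,236); handle top on the panel). The handle top would meet the gripper body if I pushed with closed fingers. So I'll turn 90° and push the knob end with the back of one open finger, which sticks out past the body.

```bash
python3 -c "
from bench import sense;print([round(x,2) for x in sense()['joint_pos']])"
python3 -m handwheel '[[[0,-0.02,0,0.14,0.085],[0,0,0,0.14,0.085],[0,0,0,0.14,0.085],[0,0,0,0.14,0.085]]]' >/dev/null; python3 st.py;python3 -c "
from bench import sense;print([round(x,2) for x in sense()['joint_pos']])"
```

```text
[np.float64(0.16), np.float64(0.13), np.float64(-0.28), np.float64(2.0), np.float64(0.04), np.float64(1.02), np.float64(-1.77)]
t 19.55 tcp [425.8   3.3 295.2] fwd of pivot 199.3 lat -171.6 up of pivot 197.2 F [-1.1  1.1  0.1] w 57.9 ydir-deg -125.14 tilt -1.0
[np.float64(0.08), np.float64(0.13), np.float64(-0.25), np.float64(2.0), np.float64(0.04), np.float64(1.02), np.float64(-2.37)]
```

```bash
python3 -m handwheel '[[[0,0,0,-0.142,0.085],[0,0,0,-0.142,0.085],[0,0,0,-0.142,0.085],[0,0,0,-0.142,0.085],[0,0,0,-0.142,0.085],[0,0,0,-0.142,0.085],[0,0,0,-0.142,0.085],[0,0,0,-0.142,0.085]]]' >/dev/null
python3 -m handwheel '[[[0,0,0,-0.142,0.085],[0,0,0,-0.142,0.085],[0,0,0,-0.142,0.085],[0,0,0,-0.142,0.085],[0,0,0,-0.142,0.085],[0,0,0,-0.142,0.085],[0,0,0,-0.142,0.085],[0,0,0,0,0.085]]]' >/dev/null; python3 st.py
```

```text
t 21.15 tcp [425.8   3.  295.2] fwd of pivot 199.3 lat -171.9 up of pivot 197.2 F [0.7 0.5 0.7] w 85.0 ydir-deg -2.64 tilt -1.0
```

```bash
python3 -m handwheel '[[[0,0,-0.045,0,0.085],[0,0,-0.045,0,0.085],[0,0,-0.045,0,0.085],[0,0,-0.037,0,0.085],[0.045,0,0,0,0.085],[0.045,0,0,0,0.085],[0.045,0,0,0,0.085],[0.04,0,0,0,0.085]]]' >/dev/null
python3 -m handwheel '[[[0,0.01,0,0,0.085],[0,0,0,0,0.085]]]' >/dev/null;python3 st.py
python3 -m handwheel '[[[0,0.007,0,0,0.085],[0,0.005,0,0,0.085],[0,0,0,0,0.085]]]' >/dev/null;python3 st.py
```

```text
t 22.15 tcp [445.7 174.  120.9] fwd of pivot 187.9 lat -0.2 up of pivot 22.9 F [0.5 1.1 1. ] w 85.1 ydir-deg -3.03 tilt -1.0
t 22.45 tcp [457.8 172.5 121.3] fwd of pivot 175.7 lat -1.0 up of pivot 23.3 F [-0.8  0.8  0.2] w 85.0 ydir-deg -3.01 tilt -1.0
```

```bash
python3 -m handwheel '[[[-0.004,0.004,0,0,0.085],[-0.005,0.004,0,0,0.085],[-0.005,0.004,0,0,0.085],[0,0,0,0,0.085]]]' >/dev/null;python3 st.py
python3 -m handwheel '[[[-0.005,0.0035,0,0,0.085],[-0.005,0.0035,0,0,0.085],[-0.005,0.004,0,0,0.085],[-0.005,0.004,0,0,0.085],[0,0,0,0,0.085]]]' >/dev/null;python3 st.py
python3 - <<'E'
from h import *;from bench import camera
t=camera("top");s=camera("side")
for q in blobs(t["color"],(0,60,10),(17,255,85),(205,172,235,215),1): print("dark top",cv2.boundingRect(q))
for b in blobs(s["color"],(20,110,60),(32,255,255),(205,200,245,260),1): print("brass",cv2.boundingRect(b))
print(cv2.boundingRect(blobs(t["color"],(105,120,50),(130,255,255),(190,176,250,215))[0]))
E
```

```text
t 22.85 tcp [469.2 171.9 134.9] fwd of pivot 164.3 lat -1.1 up of pivot 36.9 F [-0.6  0.4 -0.7] w 85.2 ydir-deg -2.95 tilt -1.0
t 23.35 tcp [484.2 171.1 154.7] fwd of pivot 149.3 lat -1.1 up of pivot 56.7 F [-0.7  0.5  0.2] w 85.2 ydir-deg -2.95 tilt -1.0
dark top (213, 175, 11, 17)
brass (209, 225, 19, 20)
(219, 176, 25, 26)
```

No contact was felt: I rose above the knob before touching it. I'll back off, go lower, and advance level until there is force.

```bash
python3 -m handwheel '[[[0,-0.027,0,0,0.085],[0.037,0,0,0,0.085],[0,0.006,0,0,0.085],[0,0.005,0,0,0.085],[0,0,0,0,0.085]]]' >/dev/null;python3 st.py
python3 -m handwheel '[[[0,0.003,0,0,0.085],[0,0,0,0,0.085]]]' >/dev/null;python3 st.py
python3 -m handwheel '[[[0,0.003,0,0,0.085],[0,0,0,0,0.085]]]' >/dev/null;python3 st.py
python3 -m handwheel '[[[0,0.003,0,0,0.085],[0,0,0,0,0.085]]]' >/dev/null;python3 st.py
```

```text
t 23.95 tcp [466.2 171.7 117.5] fwd of pivot 167.3 lat -1.4 up of pivot 19.5 F [-16.   -0.7   4.5] w 85.2 ydir-deg -2.92 tilt -1.0
t 24.15 tcp [467.1 171.5 117.4] fwd of pivot 166.5 lat -1.5 up of pivot 19.4 F [-34.3  -1.   14.4] w 84.6 ydir-deg -2.87 tilt -1.0
t 24.35 tcp [467.5 171.4 117.1] fwd of pivot 166.0 lat -1.7 up of pivot 19.1 F [-52.4   0.7  24. ] w 84.9 ydir-deg -2.8 tilt -0.9999
t 24.55 tcp [467.8 171.2 116.7] fwd of pivot 165.7 lat -1.8 up of pivot 18.7 F [-71.    1.   31.7] w 85.0 ydir-deg -2.74 tilt -0.9999
```

At this tilt, pushing level on the knob only jams: the force runs through the pivot. I'll relax to about 10 N, then move up the arc's tangent so friction lifts the knob.

```bash
python3 -m handwheel '[[[0,-0.0075,0,0,0.085],[0,0,0,0,0.085]]]' >/dev/null;python3 st.py
python3 -m handwheel '[[[-0.0028,0.0013,0,0,0.085],[-0.0028,0.0014,0,0,0.085],[0,0,0,0,0.085]]]' >/dev/null;python3 st.py
python3 -m handwheel '[[[-0.0028,0.0014,0,0,0.085],[-0.0028,0.0015,0,0,0.085],[0,0,0,0,0.085]]]' >/dev/null;python3 st.py
```

```text
t 24.75 tcp [466.7 171.6 117.8] fwd of pivot 166.8 lat -1.5 up of pivot 19.8 F [-23.4   0.    8.5] w 84.9 ydir-deg -2.88 tilt -1.0
t 25.05 tcp [469.6 171.5 123.6] fwd of pivot 163.9 lat -1.5 up of pivot 25.6 F [-25.2  -1.2  14.1] w 85.1 ydir-deg -2.9 tilt -1.0
t 25.35 tcp [472.7 171.4 129.4] fwd of pivot 160.9 lat -1.4 up of pivot 31.4 F [-24.6  -1.3  14. ] w 84.9 ydir-deg -2.9 tilt -1.0
```

It follows the arc at a steady force, so I'll continue.

```bash
python3 -m handwheel '[[[-0.0027,0.0015,0,0,0.085],[-0.0027,0.0016,0,0,0.085],[-0.0027,0.0017,0,0,0.085],[-0.0026,0.0017,0,0,0.085],[0,0,0,0,0.085]]]' >/dev/null;python3 st.py
python3 -m handwheel '[[[-0.0026,0.0018,0,0,0.085],[-0.0025,0.0018,0,0,0.085],[0,0,0,0,0.085]]]' >/dev/null;python3 st.py
python3 - <<'E'
from h import *;from bench import camera
t=camera("top");s=camera("side")
for b in blobs(s["color"],(20,110,60),(32,255,255),(205,200,245,260),1): print("brass",cv2.boundingRect(b))
print(cv2.boundingRect(blobs(t["color"],(105,120,50),(130,255,255),(190,176,250,215))[0]))
E
```

```text
t 25.85 tcp [479.6 171.1 140.3] fwd of pivot 153.9 lat -1.4 up of pivot 42.3 F [-24.8  -2.2  19.2] w 85.2 ydir-deg -2.91 tilt -1.0
t 26.15 tcp [483.5 171.  145.6] fwd of pivot 150.0 lat -1.3 up of pivot 47.6 F [-20.4  -1.2  14.5] w 84.6 ydir-deg -2.92 tilt -1.0
brass (208, 225, 8, 14)
(215, 176, 29, 16)
```

```bash
python3 -m handwheel '[[[-0.0023,0.0020,0,0,0.085],[-0.0023,0.002,0,0,0.085],[-0.0022,0.002,0,0,0.085],[-0.0021,0.0021,0,0,0.085],[-0.002,0.0021,0,0,0.085],[-0.002,0.0022,0,0,0.085],[0,0,0,0,0.085]]]' >/dev/null;python3 st.py
python3 -m handwheel '[[[-0.002,0.0023,0,0,0.085],[-0.002,0.0023,0,0,0.085],[-0.002,0.0023,0,0,0.085],[-0.0019,0.0023,0,0,0.085],[0,0,0,0,0.085]]]' >/dev/null;python3 st.py
```

```text
t 26.95 tcp [497.8 170.6 158.7] fwd of pivot 135.7 lat -0.9 up of pivot 60.7 F [-5.   0.3  3.5] w 84.9 ydir-deg -2.94 tilt -1.0
t 27.45 tcp [506.8 169.9 165.3] fwd of pivot 126.7 lat -1.2 up of pivot 67.3 F [-0.7  0.4 -0.4] w 85.3 ydir-deg -2.95 tilt -1.0
```

```bash
python3 -m handwheel '[[[-0.001,0.003,0,0,0.085],[-0.001,0.003,0,0,0.085],[-0.001,0.003,0,0,0.085],[0,0,0,0,0.085]]]' >/dev/null;python3 st.py
python3 - <<'E'
from h import *;from bench import camera
t=camera("top");s=camera("side")
for n,c,roi in(("top",t,(205,172,235,215)),("side",s,(205,180,250,260))):
  for q in blobs(c["color"],(5,40,100),(20,160,255),roi,2): print("wood",n,cv2.boundingRect(q),cv2.contourArea(q))
print(cv2.boundingRect(blobs(t["color"],(105,120,50),(130,255,255),(190,172,250,215))[0]))
E
```

```text
t 27.85 tcp [515.  169.4 168. ] fwd of pivot 118.4 lat -1.3 up of pivot 70.0 F [-1.7 -0.   2.3] w 84.8 ydir-deg -2.92 tilt -1.0
wood top (230, 195, 5, 6) 4.5
wood side (205, 181, 23, 21) 123.0
wood side (218, 219, 15, 17) 116.5
(216, 172, 27, 7)
```

```bash
python3 -m handwheel '[[[0,0.003,0,0,0.085],[0,0.003,0,0,0.085],[0,0,0,0,0.085]]]' >/dev/null;python3 st.py
python3 -m handwheel '[[[0,0.003,0,0,0.085],[0,0,0,0,0.085]]]' >/dev/null;python3 st.py
python3 -m handwheel '[[[0,0.003,0,0,0.085],[0,0,0,0,0.085]]]' >/dev/null;python3 st.py
```

```text
t 28.25 tcp [521.6 169.  167.8] fwd of pivot 111.8 lat -1.3 up of pivot 69.8 F [ 0.1  0.2 -0.2] w 85.1 ydir-deg -2.94 tilt -1.0
t 28.45 tcp [524.7 168.9 167.8] fwd of pivot 108.8 lat -1.3 up of pivot 69.8 F [ 0.4 -0.5  0.6] w 85.0 ydir-deg -2.95 tilt -1.0
t 28.65 tcp [527.3 168.8 167.8] fwd of pivot 106.2 lat -1.3 up of pivot 69.8 F [-0.3 -0.3  0.1] w 84.7 ydir-deg -2.93 tilt -1.0
```

```bash
python3 -m handwheel '[[[0,0.003,0,0,0.085],[0,0,0,0,0.085]]]' >/dev/null;python3 st.py
python3 -m handwheel '[[[0,0.003,0,0,0.085],[0,0,0,0,0.085]]]' >/dev/null;python3 st.py
python3 - <<'E'
from h import *;from bench import camera
s=camera("side")
b=cv2.resize(s["color"][150:270,165:265][:,:,::-1],(500,600),interpolation=cv2.INTER_CUBIC)
cv2.imwrite("pics/m.png",b)
t=camera("top")
for q in blobs(s["color"],(5,40,100),(20,160,255),(205,205,250,260),2): print("wood",cv2.boundingRect(q),cv2.contourArea(q))
print(cv2.boundingRect(blobs(t["color"],(105,120,50),(130,255,255),(190,172,250,215))[0]))
i=np.load("pics/side0.npy")
for q in blobs(i,(5,40,100),(20,160,255),(205,205,250,260),2): print("wood at start",cv2.boundingRect(q),cv2.contourArea(q))
print(cv2.boundingRect(blobs(np.load("pics/top0.npy"),(105,120,50),(130,255,255),(190,172,250,215))[0]))
E
```

```text
t 28.85 tcp [527.7 168.8 167.7] fwd of pivot 105.8 lat -1.3 up of pivot 69.7 F [-24.2  -2.6  14.5] w 85.0 ydir-deg -2.88 tilt -1.0
t 29.05 tcp [528.  168.7 167.9] fwd of pivot 105.5 lat -1.3 up of pivot 69.9 F [-50.6  -4.1  32.7] w 84.7 ydir-deg -2.82 tilt -1.0
wood (209, 226, 39, 34) 137.0
wood (214, 217, 15, 15) 97.5
(223, 172, 21, 7)
wood at start (209, 205, 41, 55) 328.0
wood at start (214, 217, 19, 15) 139.0
(224, 172, 20, 7)
```

There is a hard stop at the shut position, and the knob blob is back at its starting pixels (214,217). I'll retract and look with the last picture.

```bash
python3 -m handwheel '[[[0,-0.02,0,0,0.085],[0,-0.04,0,0,0.085],[0,-0.04,0,0,0.085],[-0.04,0,0.02,0,0.085],[-0.045,0,0.02,0,0.085],[0,0,0.05,0,0.085],[0,0,0.05,0,0.085],[0,0,0.05,0,0.085]]]' >/dev/null
python3 -m handwheel '[[[0,0,0.05,0,0.085],[0,0,0.05,0,0.085],[0,0,0.05,0,0.085],[0,0,0,0,0.085],[0,0,0,0,0.085]]]' >/dev/null;python3 st.py
python3 - <<'E'
from h import *;from bench import camera
s=camera("side");t=camera("top");S=np.load("pics/side0.npy");T=np.load("pics/top0.npy")
K=dict(blue=(105,120,40),)
for n,c,o,roi in(("side",s["color"],S,(214,214,236,236)),("top",t["color"],T,(212,174,228,192))):
    for im in(o,c): print(n,"knob",[cv2.boundingRect(q) for q in blobs(im,(5,40,100),(20,160,255),roi,1)])
    x0,y0,x1,y1=roi
d=cv2.absdiff(T,t["color"]).max(2);m=cv2.morphologyEx((d>45).astype(np.uint8),cv2.MORPH_OPEN,np.ones((2,2)))
print("top diffs",[cv2.boundingRect(q) for q in cv2.findContours(m,0,2)[0] if cv2.contourArea(q)>6])
a=cv2.resize(s["color"][140:280,150:270][:,:,::-1],(480,560),interpolation=cv2.INTER_CUBIC)
b=cv2.resize(t["color"][90:290,140:440][:,:,::-1],(320,213),interpolation=cv2.INTER_CUBIC)
e=np.zeros((560,800,3),np.uint8);e[:,:480]=a;e[:213,480:]=b
g=cv2.resize(S[140:280,150:270][:,:,::-1],(297,347));e[213:,480:777]=g
cv2.imwrite("pics/n.png",e)
E
```

```text
t 30.45 tcp [ 415.8 -166.7  252.8] fwd of pivot 200.7 lat -341.9 up of pivot 154.8 F [ 0.9  0.5 -1.1] w 85.3 ydir-deg -3.05 tilt -1.0
side knob [(214, 217, 19, 15)]
side knob [(214, 217, 19, 15)]
top knob [(214, 174, 10, 14)]
top knob [(214, 174, 10, 14)]
top diffs [(294, 416, 10, 4), (325, 406, 13, 14), (316, 395, 9, 9), (263, 394, 31, 26), (240, 379, 17, 41), (261, 378, 18, 22), (283, 374, 11, 9), (335, 369, 84, 51), (344, 359, 74, 18), (310, 339, 26, 7), (419, 321, 141, 99), (334, 211, 138, 151)]
```

The viewer's limit is reached, so I'll check the mallet inside numerically.

```bash
python3 - <<'E'
from h import *;from bench import camera
s=camera("side");c=s["color"];S=np.load("pics/side0.npy")
d=cv2.absdiff(S,c).max(2);d[:, 320:]=0;m=(d>35).astype(np.uint8)
for q in cv2.findContours(m,0,2)[0]:
    if cv2.contourArea(q)>3:
        x,y,w,h=cv2.boundingRect(q);print("side diff",(x,y,w,h),"was",S[y:y+h,x:x+w].mean((0,1)).round(),"now",c[y:y+h,x:x+w].mean((0,1)).round())
X=np.array([np.cos(-.05),np.sin(-.05)]);C=np.array([700.3,161.4])
for z in(100,125,150,155): print("mallet in bin z",z,proj(s,[[*(C-(67-20)*X),98+z]]).round(1))
E
```

```text
side diff (200, 196, 13, 22) was [ 21.  62. 125.] now [52. 51. 68.]
mallet in bin z 100 [[209.2 214.3]]
mallet in bin z 125 [[207.8 207. ]]
mallet in bin z 150 [[206.3 199.5]]
mallet in bin z 155 [[206.  197.9]]
```

```bash
python3 -c "
from bench import finish_job;print(finish_job())"
```

```text
the job is handed in; nothing more can be done
None
```

The job is handed in at about 30.5 s: the mallet stands head down in the blue bin and the bin is shut. `finish_job` gives no verdict.

**What I did**
- I tipped the blue bin forward by its knob, about to the stop.
- I picked up the brass mallet and laid it down along the front panel. I released it with its head, by calculation, within a few mm of the floor. The forces never showed the floor itself.
- I shut the bin by pushing the knob end with the back of an open finger, up to a hard stop.

**Last checks**
- **Bin shut:** the knob is at the same pixels as at the start in both views. I have no direct reading of the click.
- **Mallet inside:** the only change in the left part of the side picture, where the blue and red bins are, is the dark handle. It is upright where a standing mallet should be.
- **Bystanders and other bins:** no changes show in the top picture outside the arm and mallet areas. The arm and its shadow partly covered the driver and look-alikes there, so I couldn't check those at the end.

**What went wrong or stayed unsure**
- **Force on the knob:** my first shutting push missed the knob. The next jammed at a wrist force of about 78 N, and the final push reached about 60 N. Both are under the 120 N wrist limit. The contact was by a finger, but both pushes are above the 40 N allowed for the arm or gripper body.
- **Full tilt:** the picture gave 0.70 to 0.75 rad, so reaching the full stop is inferred from how far the hand moved.
- **Last picture:** the viewer's 12-picture limit was reached, so the final checks are numeric only.

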